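# Refile a row of sample vials in reverse order

### The arm

A 6-joint arm with a two-finger parallel gripper is mounted at the origin on the work surface. World frame = base frame: x ahead of the robot, y to its left, z up, the work surface at z = 0. Lengths are in m, angles in rad, forces in N, time in s.
With the tool pointing down it reaches from about 0.35 to 1 m from the base axis. Payload 7.1 kg.
Tool frame: the origin (TCP) lies between the finger pads; the fingertips stand 22 mm ahead of it and the grasp point (between the pads) lies 3 mm ahead of it; x points along the fingers, y is the direction in which the jaws open and shut, and the axes are right-handed (so a half turn about x gives the same grasp; the last joint's range is limited). The gripper opens to 85 mm and grips with 20 to 120 N. Pads are 22 mm wide; open, the fingers measure 114 mm over their backs; the gripper's body (76 mm by 85 mm) begins 54 mm behind the grasp point. The pads swing forward as they close: fully open they stand 13 mm farther back than shut.
Start: joints at [-1.124, 0.423, 1.63, -0, 1.089, -0.019], TCP at [0.281, -0.558, 0.253] pointing down, gripper open.
Joint ranges: [-3, 3], [-0.9, 2.11], [0.09, 2.58], [-1.31, 4.45], [0.11, 2.69], [-2.54, 2.54]. Speed limits (rad/s): [2.39, 2.39, 3.01, 3.14, 3.14, 3.14].

### API

Orientations are given as a rotation vector (axis times angle).
In Python, from rig import manip gives the robot as it stands. The module is installed in compiled form; this text tells all that it offers. Calls block until the motion is done:
- manip.move_to(position, orientation): joint-space move of the TCP to a pose.
- manip.servo_line(position, orientation=None, rate=0.15): straight line of the TCP; orientation=None keeps the orientation; rate is the mean speed in m/s.
- manip.set_joints(angles): joint-space move.
- manip.command_gripper(opening, f_grip=None): finger opening in m; f_grip is the grip in N (None keeps the last); returns when the fingers have stopped.
- manip.hold(seconds).
- manip.solve_ik(position, orientation): joint angles nearest the present ones, or None.
- manip.camera(name): name is "scene" or "top" or "wrist"; returns a dict with "image" (400x640x3 uint8, red, green, blue), "fx", "fy", "cx", "cy" (pixels), "cam_to_world" (4x4, takes a point from camera to world coordinates); the wrist camera has in their place "mount" (4x4, takes a point from camera to tool coordinates, whose origin is the TCP and whose axes are the tool frame's). Camera axes: x right, y down, z forward; pixel columns grow to the right and rows downward; lengths in m; the calibration is good to about 2 mm. A picture is of the moment at which its call begins: read the wrist's pose just before it. There is no depth.
A pose or a line that the arm cannot do raises manip.IKError and nothing moves.
- manip.sign_off(): hands the job in, once; it reports no verdict.
Readings, each from a call of its own:
- manip.get_time(): time.
- manip.get_joint_positions(): joint angles.
- manip.get_joint_vel(): joint speeds.
- manip.get_tau(): joint torques, N m.
- manip.get_position(): TCP position.
- manip.get_ee_rot(): TCP orientation.
- manip.get_contact_force(): force on the tool from outside, world axes, zero at the start.
- manip.get_torque(): the same for the moment, N m.
- manip.get_width(): finger opening in m.
Only numpy, scipy, OpenCV 4.12 (cv2) and the standard library are available. Lean on these libraries where they do the work, as an engineer would, in place of code of your own. Each camera call takes 0.05 s, during which the arm holds its last target. There are 200 camera calls.

### The job

Move the four vials from the white delivery tray into the empty aluminium store tray, one to a pocket and in reverse order: the vial nearest the handle of the delivery tray goes into the pocket farthest from the handle of the store tray, and so on, until the one farthest from the delivery handle stands nearest the store handle. Keep the vials upright throughout, set each one down gently, and leave them all standing on the pocket floors.

Things in the scene. Friction and masses are not known exactly. Their poses are not given: they have to be found in the camera images.
- delivery_tray: White plastic tray, fixed, 248 x 66 mm, lip 14 mm high, a low black bow handle (under 15 mm high, sticks out 30 mm) at one end. Origin: centre of its underside, on the bench. x runs along the row, pointing AWAY from the handle end; z up. Four grey inserts, one vial in each at the start, at x = -90, -30, +30, +90 mm, y = 0 (-90 is nearest the handle).
- store_tray: Bare aluminium tray, fixed, empty at the start, 248 x 64 mm, same black bow handle at one end. Origin: centre of its underside, on the bench. x along the row, AWAY from the handle end; z up. Four open square pockets at x = -90, -30, +30, +90 mm, y = 0 (-90 nearest the handle), each 56 mm clear; pocket floor 4 mm, wall tops 20 mm above the bench.
- vial_small: Amber glass vial with a black screw cap (white dot on top), the narrowest vial: round, 24 mm in diameter over body and cap, 52 mm high, about 30 g, loose. Origin: centre of its underside; z up along its axis. It stands upright in its insert at the start, its underside 10 mm above the bench.
- vial_tall: Amber glass vial with a black screw cap (white dot on top), the tallest vial, slim: round, 26 mm in diameter over body and cap, 75 mm high, about 50 g, loose. Origin: centre of its underside; z up along its axis. It stands upright in its insert at the start, its underside 10 mm above the bench.
- vial_medium: Amber glass vial with a black screw cap (white dot on top), the middling vial: round, 30 mm in diameter over body and cap, 62 mm high, about 60 g, loose. Origin: centre of its underside; z up along its axis. It stands upright in its insert at the start, its underside 10 mm above the bench.
- vial_squat: Amber glass vial with a black screw cap (white dot on top), the wide, low jar-like vial: round, 40 mm in diameter over body and cap, 50 mm high, about 70 g, loose. Origin: centre of its underside; z up along its axis. It stands upright in its insert at the start, its underside 10 mm above the bench.
- insert_small: Grey plastic block in the delivery tray, 56 x 56 x 18 mm, with one round recess 12 mm deep, 28 mm in diameter, in which the small vial stands at the start; fixed: it stays and marks where that vial stood. Origin: centre of its underside, 4 mm above the bench (its top is 22 mm above the bench); axes parallel to the delivery tray's.
- insert_tall: Grey plastic block in the delivery tray, 56 x 56 x 18 mm, with one round recess 12 mm deep, 30 mm in diameter, in which the tall vial stands at the start; fixed: it stays and marks where that vial stood. Origin: centre of its underside, 4 mm above the bench (its top is 22 mm above the bench); axes parallel to the delivery tray's.
- insert_medium: Grey plastic block in the delivery tray, 56 x 56 x 18 mm, with one round recess 12 mm deep, 34 mm in diameter, in which the medium vial stands at the start; fixed: it stays and marks where that vial stood. Origin: centre of its underside, 4 mm above the bench (its top is 22 mm above the bench); axes parallel to the delivery tray's.
- insert_squat: Grey plastic block in the delivery tray, 56 x 56 x 18 mm, with one round recess 12 mm deep, 44 mm in diameter, in which the squat vial stands at the start; fixed: it stays and marks where that vial stood. Origin: centre of its underside, 4 mm above the bench (its top is 22 mm above the bench); axes parallel to the delivery tray's.

How it is judged:
At the end, for the whole second after the job is handed in: Every vial that began at x of the delivery tray stands in the pocket at -x of the store tray: within 20 mm of the pocket centre in x and y, underside under 10 mm above the tray's underside (on the pocket floor), tilted under 0.15 rad, at rest (under 0.03 m/s) (((x of insert_small in the frame of delivery_tray between -0.105 and -0.075 m and x of vial_small in the frame of store_tray between 0.07 and 0.11 m) or (x of insert_small in the frame of delivery_tray between -0.045 and -0.015 m and x of vial_small in the frame of store_tray between 0.01 and 0.05 m) or (x of insert_small in the frame of delivery_tray between 0.015 and 0.045 m and x of vial_small in the frame of store_tray between -0.05 and -0.01 m) or (x of insert_small in the frame of delivery_tray between 0.075 and 0.105 m and x of vial_small in the frame of store_tray between -0.11 and -0.07 m)) and y of vial_small in the frame of store_tray between -0.02 and 0.02 m and z of each of vial_small, vial_tall, vial_medium, vial_squat in the frame of store_tray below 0.01 m and angle between each of vial_small, vial_tall, vial_medium, vial_squat's own z axis and vertical below 0.15 rad and linear speed of each of vial_small, vial_tall, vial_medium, vial_squat below 0.03 m/s and ((x of insert_tall in the frame of delivery_tray between -0.105 and -0.075 m and x of vial_tall in the frame of store_tray between 0.07 and 0.11 m) or (x of insert_tall in the frame of delivery_tray between -0.045 and -0.015 m and x of vial_tall in the frame of store_tray between 0.01 and 0.05 m) or (x of insert_tall in the frame of delivery_tray between 0.015 and 0.045 m and x of vial_tall in the frame of store_tray between -0.05 and -0.01 m) or (x of insert_tall in the frame of delivery_tray between 0.075 and 0.105 m and x of vial_tall in the frame of store_tray between -0.11 and -0.07 m)) and y of vial_tall in the frame of store_tray between -0.02 and 0.02 m and ((x of insert_medium in the frame of delivery_tray between -0.105 and -0.075 m and x of vial_medium in the frame of store_tray between 0.07 and 0.11 m) or (x of insert_medium in the frame of delivery_tray between -0.045 and -0.015 m and x of vial_medium in the frame of store_tray between 0.01 and 0.05 m) or (x of insert_medium in the frame of delivery_tray between 0.015 and 0.045 m and x of vial_medium in the frame of store_tray between -0.05 and -0.01 m) or (x of insert_medium in the frame of delivery_tray between 0.075 and 0.105 m and x of vial_medium in the frame of store_tray between -0.11 and -0.07 m)) and y of vial_medium in the frame of store_tray between -0.02 and 0.02 m and ((x of insert_squat in the frame of delivery_tray between -0.105 and -0.075 m and x of vial_squat in the frame of store_tray between 0.07 and 0.11 m) or (x of insert_squat in the frame of delivery_tray between -0.045 and -0.015 m and x of vial_squat in the frame of store_tray between 0.01 and 0.05 m) or (x of insert_squat in the frame of delivery_tray between 0.015 and 0.045 m and x of vial_squat in the frame of store_tray between -0.05 and -0.01 m) or (x of insert_squat in the frame of delivery_tray between 0.075 and 0.105 m and x of vial_squat in the frame of store_tray between -0.11 and -0.07 m)) and y of vial_squat in the frame of store_tray between -0.02 and 0.02 m); the robot touches nothing.
It fails at once if a vial is tipped over (more than 0.8 rad) (angle between any of vial_small, vial_tall, vial_medium, vial_squat's own z axis and vertical above 0.8 rad).
It fails at once if a vial is dropped or rammed into the store tray (over 0.5 m/s within 20 mm of the pocket floors) ((x of vial_small in the frame of store_tray between -0.12 and 0.12 m and y of vial_small in the frame of store_tray between -0.03 and 0.03 m and z of vial_small in the frame of store_tray below 0.024 m and linear speed of vial_small above 0.5 m/s) or (x of vial_tall in the frame of store_tray between -0.12 and 0.12 m and y of vial_tall in the frame of store_tray between -0.03 and 0.03 m and z of vial_tall in the frame of store_tray below 0.024 m and linear speed of vial_tall above 0.5 m/s) or (x of vial_medium in the frame of store_tray between -0.12 and 0.12 m and y of vial_medium in the frame of store_tray between -0.03 and 0.03 m and z of vial_medium in the frame of store_tray below 0.024 m and linear speed of vial_medium above 0.5 m/s) or (x of vial_squat in the frame of store_tray between -0.12 and 0.12 m and y of vial_squat in the frame of store_tray between -0.03 and 0.03 m and z of vial_squat in the frame of store_tray below 0.024 m and linear speed of vial_squat above 0.5 m/s)).
It also fails if it takes over 112 s, if anything falls off the work surface, if the arm or the gripper's body presses on something with over 40 N, if the wrist force passes 120 N, or if a joint passes its speed limit or range.

## Working session

There is one attempt and no reset: what is moved stays moved. The work goes in short steps, each a Python script; the robot and the scene stay as the last script left them, time stands still between calls to the robot, and variables do not carry over. Pictures are saved under pics/ and viewed, about 12 in all and at most 16, crops included, and the job is handed in when it is done.

```bash
mkdir -p pics
python3 - <<'E'
from rig import manip
import cv2,numpy as np
for n in ("top","scene"):
    c=manip.camera(n); cv2.imwrite(f"pics/{n}0.png",c["image"][:,:,::-1])
    print(n,c["fx"],c["fy"],c["cx"],c["cy"],np.round(c["cam_to_world"],4).tolist())
c=manip.camera("wrist");print(c["fx"],c["cx"],c["cy"],np.round(c["mount"],4).tolist())
print(manip.get_time(),manip.get_position(),manip.get_ee_rot(),manip.get_width())
E
```

```text
top 459.6858973674757 459.6858973674757 323.6432250626832 201.40948987969054 [[0.0247, -0.9847, 0.1724, 0.3622], [-0.9994, -0.0287, -0.0205, -0.0018], [0.0251, -0.1718, -0.9848, 1.0182], [0.0, 0.0, 0.0, 1.0]]
scene 508.4802280889504 508.4802280889504 316.23731549938 201.99922020237793 [[0.5929, 0.4893, -0.6396, 1.131], [0.8053, -0.363, 0.4688, -0.4801], [-0.0028, -0.793, -0.6092, 0.6282], [0.0, 0.0, 0.0, 1.0]]
284.3201469988263 319.8673050125589 199.31859218003618 [[0.0006, -0.3215, 0.9469, -0.1195], [1.0, 0.0005, -0.0005, 0.0001], [-0.0003, 0.9469, 0.3215, -0.0822], [0.0, 0.0, 0.0, 1.0]]
0.15 [ 0.28055487 -0.55804691  0.25273062] [ 1.96241082  0.46668373 -1.9628996 ] 0.08503679589080936
```

View pics/top0.png

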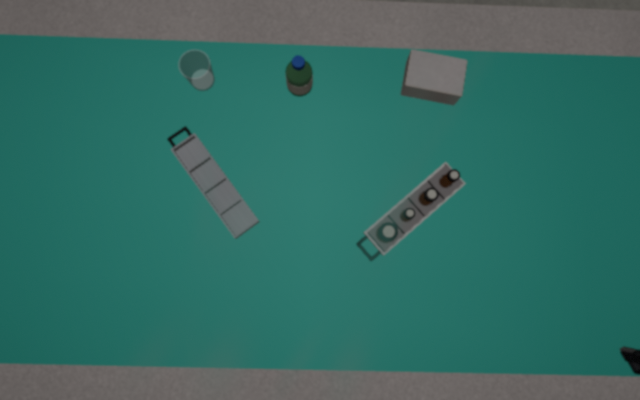

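View pics/scene0.png

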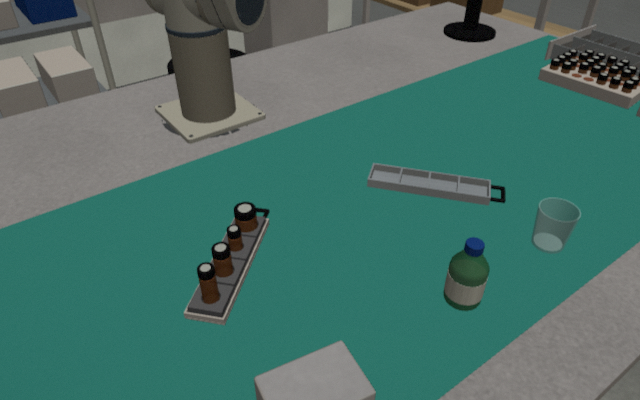

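Top view: the delivery tray has its handle at about (368,248). From the handle the vials run squat (388,232), small (409,214), medium (430,196), tall (452,177). The store tray has its handle at about (180,137) and its far end at about (247,228). I'll enlarge both trays.

Run:
```python
import cv2,numpy as np
im=cv2.imread("pics/top0.png")
im=np.clip(im.astype(float)*1.6,0,255).astype(np.uint8)
a=cv2.resize(im[120:245,160:265],None,fx=4.7,fy=4.7,interpolation=cv2.INTER_CUBIC)
b=cv2.resize(im[150:265,350:475],None,fx=5,fy=5,interpolation=cv2.INTER_CUBIC)
cv2.imwrite("pics/a.png",a);cv2.imwrite("pics/b.png",b);print(a.shape,b.shape)
```

```text
(588, 494, 3) (575, 625, 3)
```

View pics/a.png

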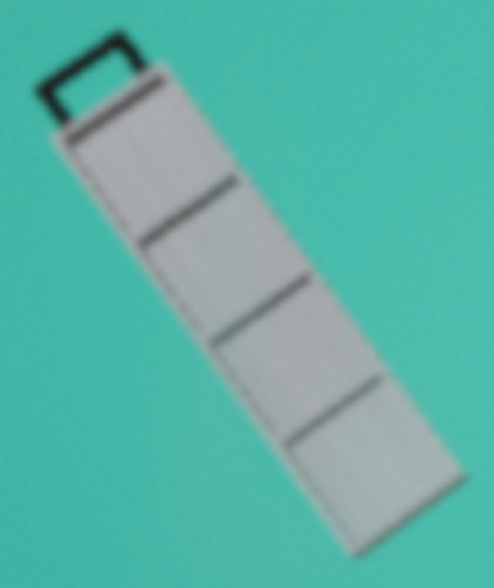

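View pics/b.png

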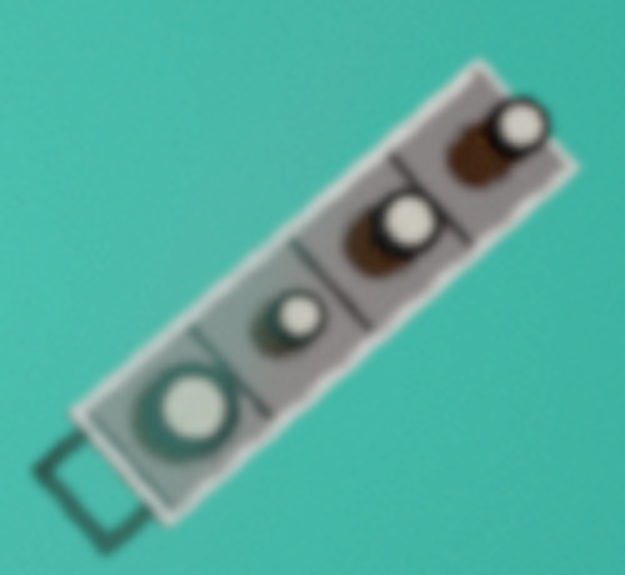

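Readings from the crops:
- **Store rim corners (crop a):** (55,130), (165,62), (467,478), (355,555).
- **Delivery rim corners (crop b):** (75,412), (480,60), (578,168), (170,525).
- **Cap dots (crop b):** squat (194,407), small (300,316), medium (409,221), tall (521,125).

Next I fit the tray poses to these and check them against the known sizes.

```bash
cat > h.py <<'E'
import numpy as np, cv2
from scipy.spatial.transform import Rotation as Ro
from scipy.optimize import least_squares
TOP=dict(f=459.686,c=(323.643,201.409),T=np.array([[0.0247,-0.9847,0.1724,0.3622],[-0.9994,-0.0287,-0.0205,-0.0018],[0.0251,-0.1718,-0.9848,1.0182]]))
def ray(uv,z,f,c,T):
    d=T[:,:3]@np.array([(uv[0]-c[0])/f,(uv[1]-c[1])/f,1]); return T[:,3]+d*(z-T[2,3])/d[2]
def tray(P):  # handle-left, handle-right, far-right, far-left
    P=np.array(P)[:,:2]; d=(P[2]+P[3]-P[0]-P[1])/2; return P.mean(0),np.arctan2(d[1],d[0])
def rot(yaw):  # tool x down, jaws along tray y
    y=np.array([-np.sin(yaw),np.cos(yaw),0]); x=np.array([0,0,-1.]); return np.column_stack([x,y,np.cross(x,y)])
def at(t,x): return t[0]+x*np.array([np.cos(t[1]),np.sin(t[1])])
E
python3 - <<'E'
from h import *
from rig import manip
o={'s':(160,120,4.7),'d':(350,150,5)}
def px(k,p): a,b,s=o[k]; return (a+(p[0]+.5)/s-.5,b+(p[1]+.5)/s-.5)
for k,z,C in(('s',.020,[(55,130),(165,62),(467,478),(355,555)]),('d',.014,[(75,412),(170,525),(578,168),(480,60)])):
    # order for d: handle side first
    P=[ray(px(k,p),z,**TOP) for p in C]
    n=lambda i,j:round(1000*np.linalg.norm(P[i]-P[j]),1)
    t=tray(P); print(k,t,'len',n(1,2),n(3,0),'wid',n(0,1),n(2,3))
    if k=='d':
        c,s=np.cos(t[1]),np.sin(t[1])
        for nm,zz,p in(('squat',.060,(194,407)),('small',.062,(300,316)),('medium',.072,(409,221)),('tall',.085,(521,125))):
            w=ray(px('d',p),zz,**TOP)[:2]-t[0]; print(nm,np.round(1000*np.array([c*w[0]+s*w[1],-s*w[0]+c*w[1]]),1))
    for f in(0,np.pi):
        for x in(-.09,.09): print(f,x,manip.solve_ik([*at(t,x),.12],Ro.from_matrix(rot(t[1]+f)).as_rotvec()))
E
```

```text
s (array([0.56879067, 0.21896119]), np.float64(-2.479734854436092)) len 249.2 250.5 wid 60.7 62.0
0 -0.09 [ 3.87900176e-01  6.78459985e-01  1.53249239e+00 -4.44089210e-16
  9.30640279e-01  1.29683870e+00]
0 0.09 [ 2.94906195e-01  4.77778490e-01  1.93541924e+00 -4.44089210e-16
  7.28394926e-01  1.20384472e+00]
3.141592653589793 -0.09 [ 3.87900176e-01  6.78459985e-01  1.53249239e+00 -4.44089210e-16
  9.30640279e-01 -1.84475395e+00]
3.141592653589793 0.09 [ 2.94906195e-01  4.77778490e-01  1.93541924e+00 -4.44089210e-16
  7.28394926e-01 -1.93774793e+00]
d (array([ 0.53074326, -0.22703949]), np.float64(-0.8376998251287711)) len 247.0 246.3 wid 64.0 65.3
squat [-90.4   0.8]
small [-30.7   0.4]
medium [29.2  0.6]
tall [88.9  0.4]
0 -0.09 [-3.52033491e-01  4.48093605e-01  1.99392956e+00 -4.44089210e-16
  6.99569489e-01 -1.08512999e+00]
0 0.09 [-4.79556823e-01  6.34206956e-01  1.62220217e+00 -4.44089210e-16
  8.85183524e-01 -1.21265332e+00]
3.141592653589793 -0.09 [-3.52033491e-01  4.48093605e-01  1.99392956e+00 -4.44089210e-16
  6.99569489e-01  2.05646266e+00]
3.141592653589793 0.09 [-4.79556823e-01  6.34206956e-01  1.62220217e+00 -4.44089210e-16
  8.85183524e-01  1.92893933e+00]
```

The sizes and the cap positions agree with the drawing to 1–2 mm, apart from the store tray's width, which reads 2–3 mm small. Starting with the squat vial, jaws across the row.

```bash
cat >> h.py <<'E'
from rig import manip
D=(np.array([.53074,-.22704]),-.8377); S=(np.array([.56879,.21896]),-2.47973)
V=dict(squat=(-.0904,.040,.050),small=(-.0307,.024,.052),medium=(.0292,.030,.055),tall=(.0890,.026,.064))
def rv(yaw): return Ro.from_matrix(rot(yaw)).as_rotvec()
def pick(n,dy=.0005,force=35):
    x,d,z=V[n]; p=at(D,x)+dy*np.array([-np.sin(D[1]),np.cos(D[1])]); o=rv(D[1])
    manip.command_gripper(d+.032,force)
    manip.move_to([*p,.17],o); manip.servo_line([*p,.11],rate=.15); manip.servo_line([*p,z],rate=.06)
    manip.command_gripper(max(d-.012,0),force)
    print(n,'width',manip.get_width(),'F',np.round(manip.get_contact_force(),2))
    manip.servo_line([*p,z+.03],rate=.06); manip.servo_line([*p,.17],rate=.2)
    print('lifted width',manip.get_width(),'F',np.round(manip.get_contact_force(),2),'t',manip.get_time())
def place(n,off=(0,0)):
    x,d,z=V[n]; xs=-round(x/.03)*.03
    p=at(S,xs)+np.array(off); o=rv(S[1]+np.pi)
    manip.move_to([*p,.17],o); manip.servo_line([*p,z+.02],rate=.15); manip.servo_line([*p,z-.005],rate=.03)
    print('down F',np.round(manip.get_contact_force(),2),'width',manip.get_width())
    manip.command_gripper(d+.012); manip.hold(.2); manip.command_gripper(d+.03)
    manip.servo_line([*p,z+.06],rate=.1); manip.servo_line([*p,.17],rate=.2); print('placed',xs,'t',manip.get_time())
def snap(cam,name,box=None,s=1):
    im=manip.camera(cam)["image"][:,:,::-1]
    if box: im=im[box[1]:box[3],box[0]:box[2]]
    im=cv2.resize(np.clip(im*1.6,0,255).astype(np.uint8),None,fx=s,fy=s,interpolation=cv2.INTER_CUBIC); cv2.imwrite(f"pics/{name}.png",im)
E
python3 - <<'E'
from h import *
pick('squat')
snap('wrist','w1'); snap('scene','s1',(130,120,400,340),2.5)
E
```

```text
squat width 0.039144855903169476 F [-0.83  0.74  5.56]
lifted width 0.03936861378592828 F [-1.26 -0.17 -1.25] t 5.4333
```

View pics/s1.png

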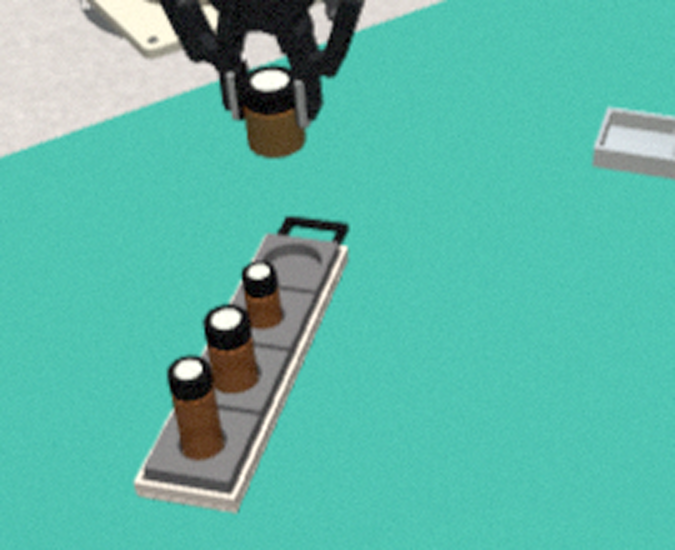

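The crop shows the squat vial held upright by its cap, with its insert empty at about (295,260) and the other three undisturbed. Only 5.4 s used. Placing it and checking.

Run:
```python
from h import *
place('squat')
p=at(S,0);manip.move_to([*at(D,-.0307),.17],rv(D[1]))
snap('top','t1',(150,110,280,250),4)
```

```text
down F [ 0.08 -0.4  -0.85] width 0.03911757057837208
placed 0.09 t 10.6167
```

View pics/t1.png

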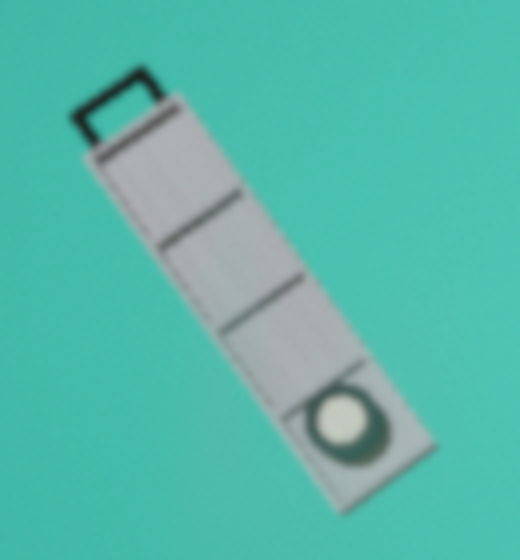

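The squat vial stands in the pocket farthest from the store handle, dot at crop (340,418). I'll compute its offset from the pocket centre and go on with the small vial.

Run:
```python
from h import *
w=ray((150+340.5/4-.5,110+418.5/4-.5),.054,**TOP)[:2]-S[0];c,s=np.cos(S[1]),np.sin(S[1])
print('squat in store',np.round(1000*np.array([c*w[0]+s*w[1],-s*w[0]+c*w[1]]),1))
pick('small'); 
if manip.get_width()>.02: place('small')
```

```text
squat in store [88.6 -0.9]
small width 0.023112086993656154 F [-0.68  1.19  5.06]
lifted width 0.022908571984015125 F [-0.29  0.36  0.62] t 15.8833
down F [0.03 0.4  0.24] width 0.023206721145356293
placed 0.03 t 21.2083
```

The squat vial sits at (88.6, -0.9) mm, which is good. Continuing with medium and tall.

Run:
```python
from h import *
for n in('medium','tall'):
    pick(n)
    if manip.get_width()<.02: break
    place(n)
manip.move_to([*at(D,0),.25],rv(D[1])); manip.hold(.5)
snap('top','t2',(150,110,280,250),4); snap('scene','s2',(340,110,560,260),3.5)
print(manip.get_time())
```

```text
medium width 0.028942291213261435 F [-0.43  0.32  4.3 ]
lifted width 0.029540429496296032 F [ 0.23 -0.   -0.84] t 26.3417
down F [ 0.25  0.37 -0.68] width 0.029735856711377056
placed -0.03 t 31.9083
tall width 0.02511587558901968 F [ 0.08 -0.27  3.13]
lifted width 0.025229569398380867 F [-0.44  0.41 -0.95] t 37.0833
down F [ 0.44  0.72 -0.25] width 0.02522168037901045
placed -0.09 t 42.825
45.3083
```

View pics/t2.png

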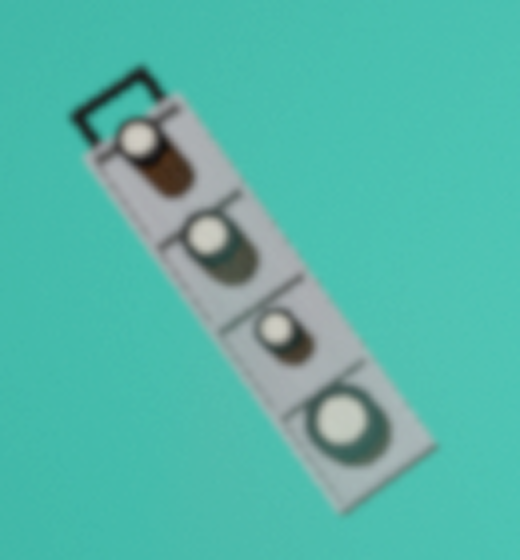

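View pics/s2.png

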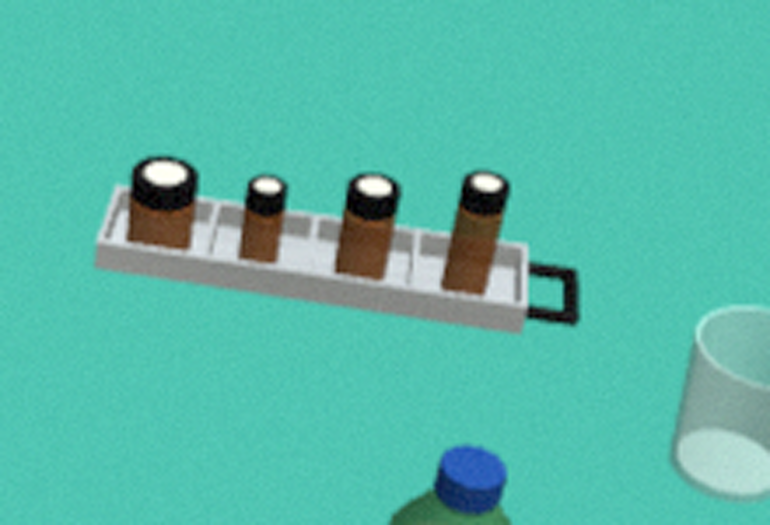

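Both views show all four vials standing upright in the pockets, in the order tall, medium, small, squat starting at the handle. The dots are at crop (139,138), (208,236), (277,328) and (340,418). I'll check these in numbers, since cap positions would reveal a lean, and sign off if they are good.

Run:
```python
from h import *
c,s=np.cos(S[1]),np.sin(S[1]); ok=True
for n,z,x,p in(('tall',.079,-90,(139,138)),('medium',.066,-30,(208,236)),('small',.056,30,(277,328)),('squat',.054,90,(340,418))):
    w=ray((150+(p[0]+.5)/4-.5,110+(p[1]+.5)/4-.5),z,**TOP)[:2]-S[0]; e=1000*np.array([c*w[0]+s*w[1],-s*w[0]+c*w[1]])
    print(n,np.round(e,1)); ok&=abs(e[0]-x)<6 and abs(e[1])<6
print(ok,manip.get_width(),manip.get_contact_force(),manip.get_time())
if ok: manip.sign_off()
```

```text
tall [-90.8   0. ]
medium [-30.   -1.1]
small [29.7 -0.2]
squat [88.6 -0.9]
True 0.05609124632423425 [ 0.35106809 -0.5939529   0.39612437] 45.3083
the job is handed in; nothing more can be done
```

I moved all four vials into the store tray in reverse order and handed the job in at about 45 s of the 112 s allowed. From the store handle they stand tall, medium, small, squat.

In the last top picture, all four caps lie within about 1.5 mm of their pocket centres along the row and about 1 mm across it. The scene picture shows them upright on the pocket floors, and the gripper was clear of everything. I did not measure underside height or tilt directly; I judged those from the cap positions and the pictures.

No check failed. The one disagreement was the store tray's width, which measured 61–62 mm in the image against the stated 64 mm, and it did not affect the placing.

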